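# Close the spice mill

## Task

The lid of the spice mill is turned the wrong way and stands up off its rim. With a fingertip, push the stub on the lid round until the notch in the lid's edge is over the pin on the rim, then press the lid down until it is fully home, and take the hand away. Do not lift the lid, and leave the other things on the counter standing where they are.

Things in the scene. Friction and masses are not known exactly. Their poses are not given: they have to be found in the camera images.
- mill: Counter-top spice mill fixed to the counter: a grey round drum with a flat dark rim deck 192 mm across, 110 mm above the counter. Origin on the drum's axis at counter height, z up along the axis; its x axis points to the locating pin. At -x a motor box 70 mm wide and 85 mm tall reaches 128 mm from the axis; at +x a steel lug 24 mm wide (radius 84 to 96 mm, top 134 mm above the counter) stands just outside the pin and shows where the pin is.
- pin (a point): Centre of the flat top of the fixed upright locating pin, 20 mm in diameter, 73 mm from the drum's axis, top 123 mm above the counter; 13 mm of it stand out of the rim deck, and most of it lies below the lid's edge.
- notch (a point): Middle of the notch in the lid's edge, at the height of the lid's underside, 73 mm from the axis. The notch is open outwards, 26 mm wide and reaches in to a radius of 60 mm, so the pin has 3 mm of room on each side. The lid is a steel disc of 0.9 kg, 156 mm across and 10 mm thick; while raised its underside is 124 mm above the counter (1 mm above the pin's top) and its upper face 134 mm; seated both are 12 mm lower.
- stub (a point): Centre of the top of the finger stub: an upright black peg on the lid, 20 mm in diameter, 24 mm tall above the lid's upper face, 50 mm from the axis, exactly opposite the notch. Pushed sideways it turns the lid about the drum's axis: about 2 N at the stub, from friction; the lid stops and stays where the push stops.
- cap (a point): Centre of the top of the low round black cap in the middle of the lid, 44 mm across (40 mm on top), 12 mm tall above the lid's upper face, on the axis: the place to press. Friction of the seal carries the lid: it takes 5 to 9 N to move it down (or up), it stays level and stays where it is left.
- lid_turn (a joint): Turn of the lid in rad, growing counterclockwise seen from above; the notch is over the pin at 0 and, one turn on, at 6.283. Stops at -0.6 and 6.88.
- lid_drop (a joint): How far the lid has been pressed down, m: 0 raised as at the start, 0.012 fully home; negative if it is lifted. It can reach 0.012 only with the notch over the pin; otherwise the pin stops it after 1 to 3 mm.
- jar: Closed amber glass jar, 60 mm across, 95 mm tall; loose, not part of the job. Origin at the centre of its underside.
- weight: Brass scale weight with a small knob on top, 48 mm across, 58 mm tall; loose, not part of the job. Origin at the centre of its underside.
- tin: Round tin, 66 mm across, 75 mm tall; loose, not part of the job. Origin at the centre of its underside.
- bowl: Small wooden bowl of nutmegs, 72 mm across, 30 mm tall; loose, not part of the job. Origin at the centre of its underside.
- mortar: Stone mortar, 100 mm across, 75 mm tall, its pestle leaning out of it to about 105 mm height; loose, not part of the job. Origin at the centre of its underside.
- scoop: Wooden scoop lying flat, 160 mm long; loose, not part of the job. Origin at the middle of its length.

How it is judged:
By the outcome, as a careful person would: the job done as asked, in the order asked, and still so for the second after the job is handed in, with the robot touching nothing.
It also fails if it takes over 51 s, if anything falls off the work surface, if the arm or the gripper's body presses on something with over 40 N, if the wrist force passes 120 N, or if a joint passes its speed limit or range.

## Robot

A 6-joint arm with a two-finger parallel gripper is mounted at the origin on the work surface. World frame = base frame: x ahead of the robot, y to its left, z up, the work surface at z = 0. Lengths are in mm, angles in rad, forces in N, time in s.
With the tool pointing down it reaches from about 425 to 950 mm from the base axis. Payload 14.7 kg.
Tool frame: the origin (TCP) lies at the very end of the fingers, on their centre line; the grasp point (between the pads) lies ctrl.grip_point_offset behind it (ctrl.grip_point_offset is the distance from the TCP to the grasp point, in mm); z points along the fingers, y is the line along which they close (so a half turn about z gives the same grasp; the last joint's range is limited). The gripper opens to 85 mm and grips with 20 to 120 N. Pads are 22 mm wide; open, the fingers measure 114 mm over their backs; the gripper's body (76 mm by 85 mm) begins 54 mm behind the grasp point. The pads swing forward as they close: fully open they stand 13 mm farther back than shut.
Start: joints at [1.058, 0.48, 1.596, -0, 1.065, -0.047], TCP at [291.916, 580.756, 231.297] pointing down, gripper open.
Joint ranges: [-2.75, 2.75], [-0.82, 2.05], [0.23, 2.67], [-1.56, 4.7], [0.09, 2.69], [-2.92, 2.92]. Speed limits (rad/s): [1.89, 1.89, 2.39, 3.01, 3.01, 3.01].

## Interface

Orientations are given as a 3x3 rotation matrix whose columns are the frame's x, y, z axes.
In Python, from station import status, eyes, order, ctrl gives the robot as it stands. The module is installed in compiled form; this text tells all that it offers.
- The arm moves only by the tool step_arm, never from a script. Its argument "motion" is a list of rows, each a list of 6 numbers: the shift along the tool's x, y, z in m, then the turn, a rotation vector about the tool's x, y, z in degrees. In form: [[x, y, z, wx, wy, wz], ...]. A call has 1 to 10 rows; each row is the pose to reach, as a shift and turn from the pose commanded when the call began, along the tool's axes at that moment; what a row does not reach only later rows make up. A row lasts 1/12 s, in which the tool goes at most 41.7 mm and 7.16 degrees, less where a joint would pass 70% of its speed; a pose out of reach is approached as far as the arm can. A call with a gripper value outside its range is refused whole. "hand" is the closure, from 0 (fully open) to 1 (shut), set as the call begins (left out, the last holds). The fingers move at their own pace and stop on an object; "force" is the grip in N (left out, the last holds). Time passes only in rows, so rows that repeat a pose let the fingers close. It gives the time, the measured TCP pose, the force, the opening and the grip force at its end, in the units of the state.
- status.read_state(): the state, without advancing time (a new reading comes with each control period).
- eyes.camera(name): name is "scene" or "top"; returns a dict with "pixels" (480x640x3 uint8, red, green, blue), "fx", "fy", "cx", "cy" (pixels), "R" (3x3) and "t" (3): a world point X has camera coordinates R X + t. Camera axes: x right, y down, z forward; pixel columns grow to the right and rows downward; lengths in mm; the calibration is good to about 2 mm. A picture is of the moment at which its call begins. There is no depth.
- order.job_done(): hands the job in; it is judged then, once.
The state is a dict: "clock": time; "q": joint angles; "joint_vel": joint speeds; "tau": joint torques, N m; "tool_pos": TCP position; "tool_rot": TCP orientation; "wrist_force": force on the tool from outside, world axes, zero at the start; "moment": the same for the moment, N m; "opening": finger opening in mm; "grip_force": force on a finger pad.
Only numpy, scipy, OpenCV 4.12 (cv2) and the standard library are available. Lean on these libraries where they do the work, as an engineer would, in place of code of your own. Each camera call takes 0.05 s, during which the arm holds its last target. There are 200 camera calls.

## Working session

There is one attempt and no reset: what is moved stays moved. The work goes in short steps, Python scripts to look and compute and a tool call to move; the robot and the scene stay as the last step left them, time stands still between calls to the robot, and variables do not carry over. Pictures are saved under pics/ and viewed, at most 10 in all, crops included, and the job is handed in when it is done.

Besides the shell and the picture viewer there is one more tool, called after "Emit:" as a command line: name --pt "numbers of a row" for each row, then --argument value for the rest. step_arm: Moves the arm, as the interface text tells. Its arguments: {"type":"object","properties":{"motion":{"type":"array","items":{"type":"array","items":{"type":"number"}}},"hand":{"type":"number"},"force":{"type":"number"}},"required":["motion"]}

```bash
mkdir -p pics; cat > h.py <<'E'
import numpy as np,cv2
from station import status,eyes,order,ctrl
def cam(n,f=None):
    c=eyes.camera(n)
    if f: cv2.imwrite('pics/'+f,cv2.cvtColor(c['pixels'],cv2.COLOR_RGB2BGR))
    return c
def ray(c,u,v,z):
    R=np.array(c['R']);t=np.array(c['t']);d=R.T@np.array([(u-c['cx'])/c['fx'],(v-c['cy'])/c['fy'],1]);o=-R.T@t
    return o+d*(z-o[2])/d[2]
def proj(c,X):
    p=np.array(c['R'])@np.array(X)+np.array(c['t']);return [c['fx']*p[0]/p[2]+c['cx'],c['fy']*p[1]/p[2]+c['cy']]
E
python3 - <<'E'
from h import *
for n in('scene','top'):
    c=cam(n,n+'1.png');print(n,-np.array(c['R']).T@c['t'])
s=status.read_state();print(s['clock'],s['tool_pos'],np.round(s['tool_rot'],3),ctrl.grip_point_offset)
E
```

```text
scene [1388.01311664 -274.20050747  824.0925836 ]
top [ 396.01000663   -7.00004092 1411.95423636]
0.1 [291.73003533 580.39089179 230.7200505 ] [[-0.893  0.449 -0.001]
 [ 0.449  0.893 -0.001]
 [ 0.    -0.001 -1.   ]] 18.700000000000003
```

View pics/scene1.png

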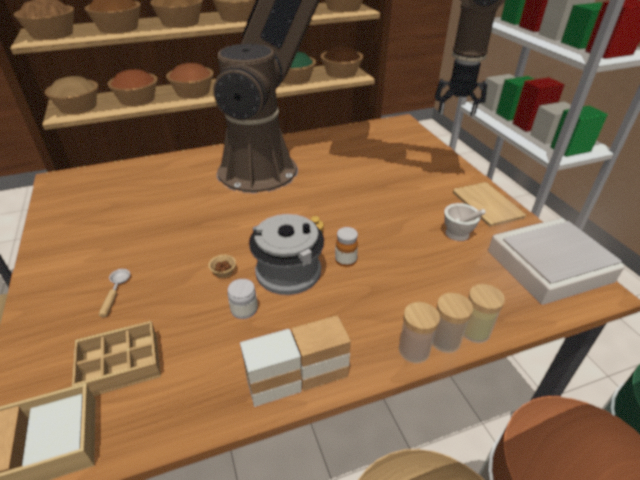

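View pics/top1.png

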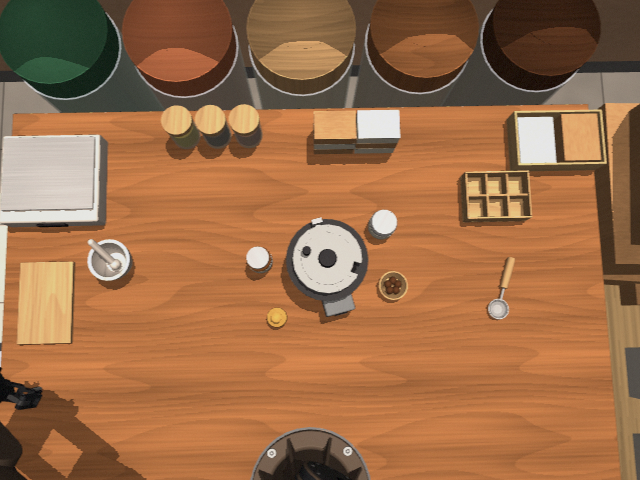

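```bash
python3 - <<'E'
from h import *
c=cam('top')
p=cv2.cvtColor(c['pixels'],cv2.COLOR_RGB2BGR)[205:330,250:415]
cv2.imwrite('pics/topcrop.png',cv2.resize(p,None,fx=4.8,fy=4.8,interpolation=cv2.INTER_CUBIC))
E
```

```text
(no output)
```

View pics/topcrop.png

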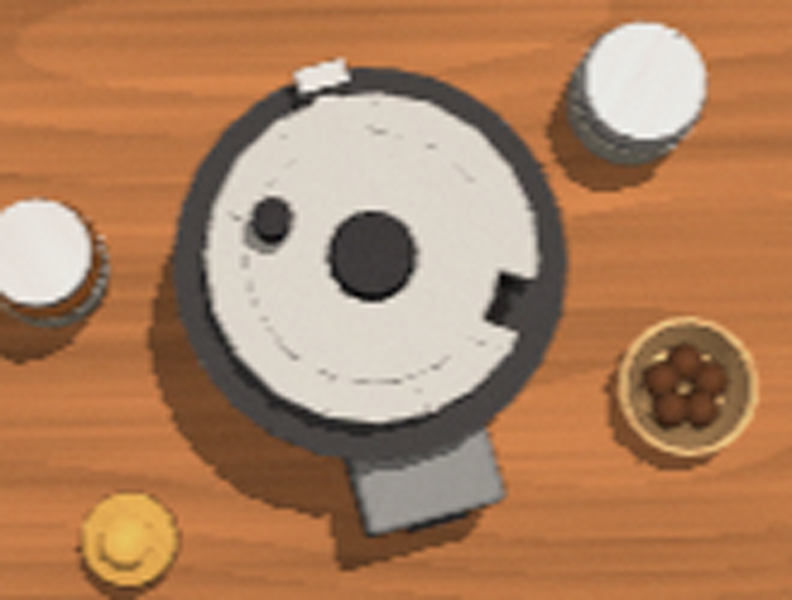

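The crop shows the cap at (372,255), stub at (272,220), notch at about (508,298), lug at (323,77), and the motor box at about (430,490).

```bash
python3 - <<'E'
from h import *
c=cam('top')
P={}
for n,u,v,z in(('cap',372,255,146),('stub',270,220,158),('notch',508,302,134),('lug',323,74,134),('box',438,478,85),('lidc',372,258,134),('jar',40,252,95),('tin',645,80,75),('weight',128,538,50)):
    P[n]=ray(c,(u+.5)/4.8+250-.5,(v+.5)/4.8+205-.5,z);print(n,P[n].round(1))
a=lambda n:np.degrees(np.arctan2(*(P[n]-P['cap'])[[1,0]]))
for n in('stub','notch','lug','box'):print(n,a(n),np.linalg.norm((P[n]-P['cap'])[:2]))
E
```

```text
cap [538.7 -49.9 146. ]
stub [554.8  -2.4 158. ]
notch [ 516.3 -114.1  134. ]
lug [627.6 -29.1 134. ]
box [435.7 -81.3  85. ]
lidc [538.6 -50.3 134. ]
jar [549.4 110.2  95. ]
tin [ 631.9 -191.2   75. ]
weight [410.5  71.9  50. ]
stub 71.3097321363982 50.11454355360258
notch -109.24056015477473 67.97949221494987
lug 13.175157384134344 91.26207837339395
box -163.0356562744779 107.74205225089821
```

Emit:
step_arm --pt "-0.527 -0.398 0.03 0 0 172" --pt "-0.527 -0.398 0.03 0 0 172" --pt "-0.527 -0.398 0.03 0 0 172" --pt "-0.527 -0.398 0.03 0 0 172" --pt "-0.527 -0.398 0.03 0 0 172" --pt "-0.527 -0.398 0.03 0 0 172" --pt "-0.527 -0.398 0.03 0 0 172" --pt "-0.527 -0.398 0.03 0 0 172" --pt "-0.527 -0.398 0.03 0 0 172" --pt "-0.527 -0.398 0.03 0 0 172" --hand 1 --force 40

```text
clock: 1.03
tool_pos: [476.4, 205.5, 212.4]
tool_rot: [[0.15, 0.989, 0.0], [0.989, -0.15, 0.0], [0.0, 0.0, -1.0]]
wrist_force: [1.1, 0.5, 0.7]
opening: 0.0
grip_force: 0.0
```

```bash
cat >> h.py <<'E'
C=np.array([538.7,-50.])
def cur():
    s=status.read_state();R=np.array(s['tool_rot']);return s,R,np.degrees(np.arctan2(R[1,1],R[0,1]))
def rows(T):
    "T: list of (x,y,z,yaw) -> rows, from the measured pose, tool taken as vertical"
    s,R,a=cur();r=np.radians(a);M=np.array([[-np.sin(r),np.cos(r),0],[np.cos(r),np.sin(r),0],[0,0,-1]])
    print('t',round(s['clock'],2),'pos',np.round(s['tool_pos'],1),'yaw',round(a,1),'q6',round(s['q'][5],2),'F',np.round(s['wrist_force'],1),'open',s['opening'],'Rz',np.round(R[:,2],4))
    for t in T:
        d=M@(np.array(t[:3])-s['tool_pos'])/1000
        print([*[round(float(v),4) for v in d],0,0,round(float((a-t[3]+180)%360-180),1)])
E
python3 -c "
from h import *
rows([(583.4,-12.5,200,-109),(583.4,-12.5,145,-109)])"
```

```text
t 1.03 pos [476.4 205.5 212.4] yaw -8.7 q6 0.5 F [1.1 0.5 0.7] open 0.02669253660846095 Rz [ 2.e-04  1.e-04 -1.e+00]
[-0.1995, 0.1385, 0.0124, 0, 0, 100.3]
[-0.1995, 0.1385, 0.0674, 0, 0, 100.3]
```

Emit:
step_arm --pt "-0.2 0.138 0.012 0 0 100" --pt "-0.2 0.138 0.012 0 0 100" --pt "-0.2 0.138 0.012 0 0 100" --pt "-0.2 0.138 0.012 0 0 100" --pt "-0.2 0.138 0.012 0 0 100" --pt "-0.2 0.138 0.012 0 0 100" --pt "-0.2 0.138 0.012 0 0 100" --pt "-0.2 0.138 0.012 0 0 100" --pt "-0.2 0.138 0.012 0 0 100" --pt "-0.2 0.138 0.012 0 0 100"

```text
clock: 1.87
tool_pos: [583.6, -10.8, 200.2]
tool_rot: [[0.986, 0.168, -0.0], [0.168, -0.986, 0.0], [-0.0, -0.0, -1.0]]
wrist_force: [-0.2, 0.3, 0.7]
opening: 0.0
grip_force: 0.0
```

```bash
python3 -c "
from h import *
rows([(583.4,-12.5,200,-109),(583.4,-12.5,145,-109)])"
```

```text
t 1.87 pos [583.6 -10.8 200.2] yaw -80.3 q6 1.33 F [-0.2  0.3  0.7] open 0.007137995553244497 Rz [-5.e-04  0.e+00 -1.e+00]
[-0.0005, 0.0016, 0.0002, 0, 0, 28.7]
[-0.0005, 0.0016, 0.0552, 0, 0, 28.7]
```

Emit:
step_arm --pt "0 0.002 0 0 0 7" --pt "0 0.002 0 0 0 14" --pt "0 0.002 0 0 0 21" --pt "0 0.002 0.01 0 0 29" --pt "0 0.002 0.025 0 0 29" --pt "0 0.002 0.04 0 0 29" --pt "0 0.002 0.05 0 0 29" --pt "0 0.002 0.055 0 0 29" --pt "0 0.002 0.055 0 0 29"

```text
clock: 2.62
tool_pos: [583.4, -12.3, 144.4]
tool_rot: [[0.946, -0.324, -0.002], [-0.324, -0.946, 0.0], [-0.002, 0.0, -1.0]]
wrist_force: [0.4, -0.4, -0.5]
opening: 0.2
grip_force: 0.0
```

```bash
cat >> h.py <<'E'
def arc(phis,z=145,off=21.):
    "tool poses pushing the stub at angle phi (deg) ccw"
    T=[]
    for p in phis:
        r=np.radians(p);T.append((*(C+50*np.array([np.cos(r),np.sin(r)])-off*np.array([-np.sin(r),np.cos(r)])),z,p-180))
    rows(T)
E
python3 - <<'E'
from h import *
c=cam('scene')
p=cv2.cvtColor(c['pixels'],cv2.COLOR_RGB2BGR)[170:300,220:380]
cv2.imwrite('pics/s2.png',cv2.resize(p,None,fx=4.5,fy=4.5,interpolation=cv2.INTER_CUBIC))
arc([68,71,75,79,83,87,91,95,99,103])
E
```

```text
t 2.67 pos [583.9 -12.4 145.1] yaw -108.9 q6 1.83 F [-0.8 -0.1  0.6] open -0.2718964319149977 Rz [-8.e-04  1.e-04 -1.e+00]
[-0.0069, 0.0015, 0.0001, 0, 0, 3.1]
[-0.0094, 0.0003, 0.0001, 0, 0, 0.1]
[-0.013, -0.0011, 0.0001, 0, 0, -3.9]
[-0.0166, -0.0022, 0.0001, 0, 0, -7.9]
[-0.0203, -0.003, 0.0001, 0, 0, -11.9]
[-0.024, -0.0036, 0.0001, 0, 0, -15.9]
[-0.0278, -0.0039, 0.0001, 0, 0, -19.9]
[-0.0316, -0.004, 0.0001, 0, 0, -23.9]
[-0.0354, -0.0038, 0.0001, 0, 0, -27.9]
[-0.0391, -0.0033, 0.0001, 0, 0, -31.9]
```

View pics/s2.png

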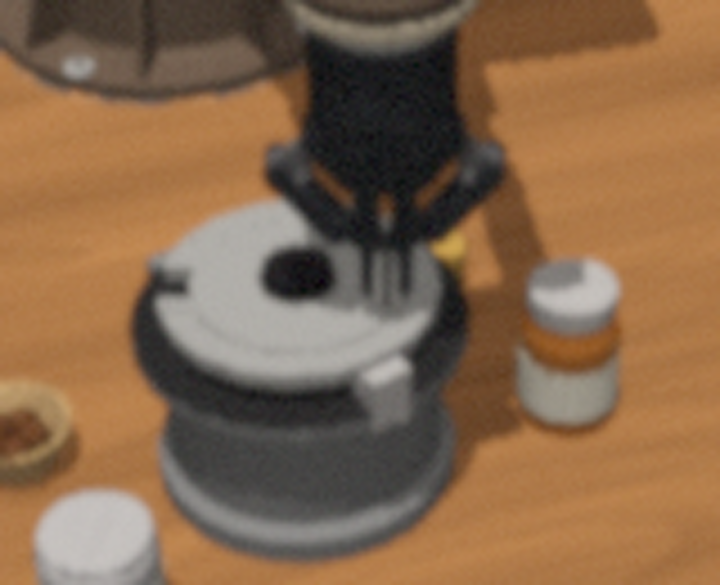

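The fingertips, at about (390,290), are just above the lid in front of the hidden stub. The notch is at (170,275) and the lug at (385,390). Next I push.

Emit:
step_arm --pt "-0.007 0.0015 0 0 0 3" --pt "-0.0095 0 0 0 0 0" --pt "-0.013 -0.001 0 0 0 -4" --pt "-0.0165 -0.002 0 0 0 -8" --pt "-0.0205 -0.003 0 0 0 -12" --pt "-0.024 -0.0035 0 0 0 -16" --pt "-0.028 -0.004 0 0 0 -20" --pt "-0.0315 -0.004 0 0 0 -24" --pt "-0.0355 -0.004 0 0 0 -28" --pt "-0.039 -0.0035 0 0 0 -32"

```text
clock: 3.5
tool_pos: [549.2, 3.6, 146.5]
tool_rot: [[0.973, 0.23, 0.002], [0.23, -0.973, -0.0], [0.002, 0.001, -1.0]]
wrist_force: [1.8, -0.0, -0.1]
opening: 0.1
grip_force: 1.1
```

```bash
python3 - <<'E'
from h import *
arc(range(107,144,4))
E
```

```text
t 3.5 pos [549.2   3.6 146.5] yaw -76.7 q6 1.29 F [ 1.8 -0.  -0.1] open 0.10946883126593317 Rz [ 2.5e-03 -2.0e-04 -1.0e+00]
[-0.0049, -0.0015, 0.0015, 0, 0, -3.7]
[-0.0085, -0.0026, 0.0015, 0, 0, -7.7]
[-0.0122, -0.0035, 0.0015, 0, 0, -11.7]
[-0.0159, -0.0041, 0.0015, 0, 0, -15.7]
[-0.0197, -0.0044, 0.0015, 0, 0, -19.7]
[-0.0235, -0.0045, 0.0015, 0, 0, -23.7]
[-0.0272, -0.0043, 0.0015, 0, 0, -27.7]
[-0.031, -0.0038, 0.0015, 0, 0, -31.7]
[-0.0347, -0.0031, 0.0015, 0, 0, -35.7]
[-0.0384, -0.0021, 0.0015, 0, 0, -39.7]
```

Emit:
step_arm --pt "-0.0045 -0.0015 0 0 0 -4" --pt "-0.0085 -0.0025 0 0 0 -8" --pt "-0.012 -0.0035 0 0 0 -12" --pt "-0.016 -0.004 0 0 0 -16" --pt "-0.0195 -0.0045 0 0 0 -20" --pt "-0.0235 -0.0045 0 0 0 -24" --pt "-0.027 -0.0045 0 0 0 -28" --pt "-0.031 -0.004 0 0 0 -32" --pt "-0.0345 -0.003 0 0 0 -36" --pt "-0.0385 -0.002 0 0 0 -40"

```text
clock: 4.33
tool_pos: [511.4, -3.2, 146.5]
tool_rot: [[0.598, 0.802, 0.003], [0.802, -0.598, -0.0], [0.002, 0.002, -1.0]]
wrist_force: [2.5, 1.7, -0.1]
opening: -0.3
grip_force: 1.0
```

```bash
python3 - <<'E'
from h import *
arc([147,151,155,159,163,167,171,174,177,180])
E
```

```text
t 4.33 pos [511.4  -3.2 146.5] yaw -36.7 q6 0.58 F [ 2.5  1.7 -0.1] open -0.26258553064180007 Rz [ 0.0026 -0.     -1.    ]
[-0.0035, -0.0013, 0.0015, 0, 0, -3.7]
[-0.0071, -0.0025, 0.0015, 0, 0, -7.7]
[-0.0108, -0.0033, 0.0015, 0, 0, -11.7]
[-0.0145, -0.0039, 0.0015, 0, 0, -15.7]
[-0.0183, -0.0042, 0.0015, 0, 0, -19.7]
[-0.0221, -0.0043, 0.0015, 0, 0, -23.7]
[-0.0259, -0.0041, 0.0015, 0, 0, -27.7]
[-0.0287, -0.0038, 0.0015, 0, 0, -30.7]
[-0.0315, -0.0033, 0.0015, 0, 0, -33.7]
[-0.0343, -0.0027, 0.0015, 0, 0, -36.7]
```

Emit:
step_arm --pt "-0.0035 -0.0015 0 0 0 -4" --pt "-0.007 -0.0025 0 0 0 -8" --pt "-0.011 -0.0035 0 0 0 -12" --pt "-0.0145 -0.004 0 0 0 -16" --pt "-0.0185 -0.0045 0 0 0 -20" --pt "-0.022 -0.0045 0 0 0 -24" --pt "-0.026 -0.004 0 0 0 -28" --pt "-0.0285 -0.004 0 0 0 -31" --pt "-0.0315 -0.0035 0 0 0 -34" --pt "-0.034 -0.0025 0 0 0 -37"

```text
clock: 5.17
tool_pos: [488.6, -28.9, 146.4]
tool_rot: [[-0.004, 1.0, 0.002], [1.0, 0.004, -0.0], [-0.0, 0.002, -1.0]]
wrist_force: [-0.9, 1.7, 1.3]
opening: -0.0
grip_force: 1.2
```

```bash
python3 - <<'E'
from h import *
for n,(y0,y1,x0,x1) in(('top',(205,330,250,415)),('scene',(200,300,230,345))):
    c=cam(n);p=cv2.cvtColor(c['pixels'],cv2.COLOR_RGB2BGR)[y0:y1,x0:x1]
    k=4.8 if n=='top' else 6
    cv2.imwrite(f'pics/{n}3.png',cv2.resize(p,None,fx=k,fy=k,interpolation=cv2.INTER_CUBIC))
arc([182,184,186,188,190,192,193,194])
E
```

```text
t 5.27 pos [488.4 -29.1 146.2] yaw 0.1 q6 -0.12 F [-0.9 -0.2  0.3] open -0.013570472121731241 Rz [ 1.4e-03 -1.0e-04 -1.0e+00]
[-0.0017, -0.0004, 0.0012, 0, 0, -1.9]
[-0.0035, -0.0011, 0.0012, 0, 0, -3.9]
[-0.0053, -0.0016, 0.0012, 0, 0, -5.9]
[-0.0071, -0.0022, 0.0012, 0, 0, -7.9]
[-0.0089, -0.0026, 0.0012, 0, 0, -9.9]
[-0.0108, -0.003, 0.0012, 0, 0, -11.9]
[-0.0117, -0.0032, 0.0012, 0, 0, -12.9]
[-0.0126, -0.0033, 0.0012, 0, 0, -13.9]
```

View pics/scene3.png

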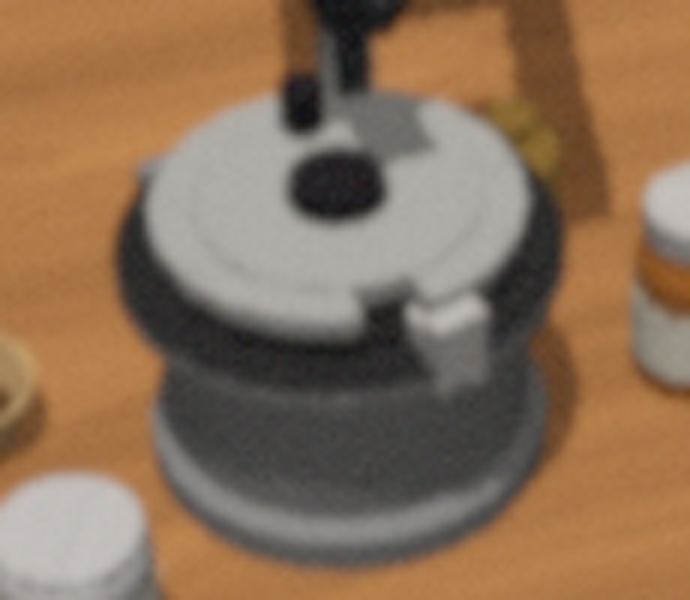

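The notch is at about (387,290), just short of the lug at (445,315); the stub is at (303,90). I'll fit the angles numerically.

```bash
python3 - <<'E'
from h import *
c=cam('scene')
def P(r,a,z,t=0):
    a=np.radians(a);u=np.array([np.cos(a),np.sin(a)]);v=np.array([-u[1],u[0]])
    q=proj(c,[*(C+r*u+t*v),z]);return [int(round((q[0]-230+.5)*6)),int(round((q[1]-200+.5)*6))]
print('cap',P(0,0,146),'lid +-y,rim',[P(78,a,134) for a in(0,90,180,270)])
for a in(11,13,15,17):print('lug',a,[P(r,a,134,t) for r,t in((84,-12),(96,-12),(96,12),(84,12))], 'foot',[P(96,a,110,t) for t in(-12,12)])
for a in(-6,-3,0,3):print('notch',a,[P(r,a,134,t) for r,t in((76.9,-13),(60,-13),(60,13),(76.9,13))],'stub',P(50,a+180,158))
E
```

```text
cap [333, 167] lid +-y,rim [[391, 305], [511, 151], [282, 86], [151, 230]]
lug 11 [[407, 313], [422, 331], [475, 310], [460, 293]] foot [[423, 376], [476, 355]]
lug 13 [[414, 311], [430, 328], [482, 306], [466, 290]] foot [[431, 374], [482, 352]]
lug 15 [[421, 309], [438, 326], [488, 303], [471, 287]] foot [[439, 371], [489, 348]]
lug 17 [[428, 307], [445, 323], [495, 299], [477, 283]] foot [[446, 368], [495, 344]]
notch -6 [[338, 313], [330, 286], [394, 275], [403, 302]] stub [309, 74]
notch -3 [[349, 312], [338, 285], [401, 273], [413, 299]] stub [303, 75]
notch 0 [[359, 311], [346, 285], [409, 270], [422, 296]] stub [297, 77]
notch 3 [[369, 309], [354, 284], [415, 267], [431, 293]] stub [291, 78]
```

View pics/top3.png

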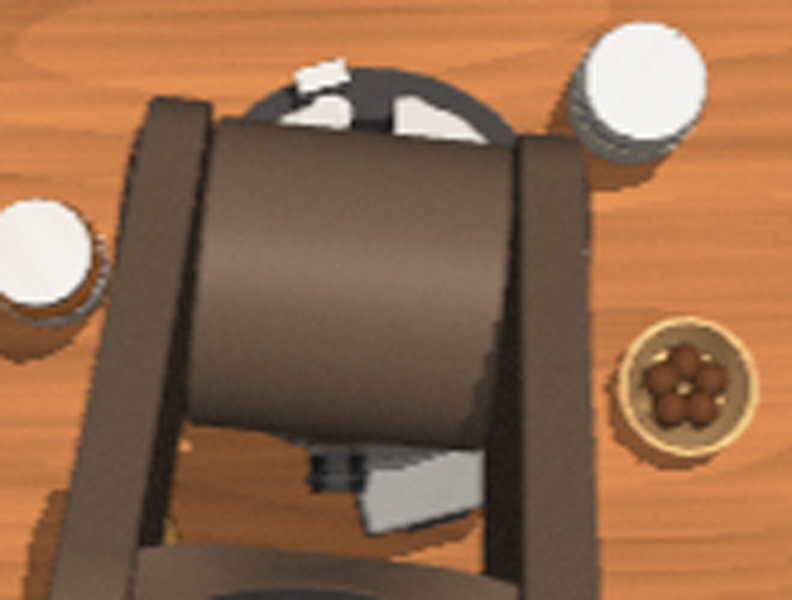

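Both views agree: the notch is now about 15° short of the lug. I'll push 12° more, then clear the view and measure.

Emit:
step_arm --pt "-0.0017 -0.0005 0 0 0 -2" --pt "-0.0035 -0.001 0 0 0 -4" --pt "-0.0053 -0.0016 0 0 0 -6" --pt "-0.0071 -0.0022 0 0 0 -8" --pt "-0.0089 -0.0026 0 0 0 -10" --pt "-0.0108 -0.003 0 0 0 -12" --pt "-0.0108 -0.003 0 0 0 -12" --pt "-0.0108 -0.003 0 0 0 -12"

```text
clock: 5.98
tool_pos: [485.2, -39.6, 145.7]
tool_rot: [[-0.207, 0.978, 0.001], [0.978, 0.207, -0.0], [-0.0, 0.001, -1.0]]
wrist_force: [-0.2, 0.4, -0.1]
opening: 0.1
grip_force: 0.1
```

```bash
python3 - <<'E'
from h import *
c=cam('top');cv2.imwrite('pics/t4.png',cv2.resize(cv2.cvtColor(c['pixels'],cv2.COLOR_RGB2BGR)[205:250,295:365],None,fx=11,fy=11,interpolation=cv2.INTER_CUBIC))
print(proj(c,[*C,134]),proj(c,[*(C+[90,0]),134]))
arc([193,194,195,196])
E
```

```text
[np.float64(326.9855945043659), np.float64(258.3294266233398)] [np.float64(325.9918531443158), np.float64(219.35231605573887)]
t 6.03 pos [485.1 -39.6 145.6] yaw 11.9 q6 -0.35 F [ 0.6 -0.4  0.3] open 0.3240176247021051 Rz [ 5.e-04 -1.e-04 -1.e+00]
[-0.0012, -0.0001, 0.0006, 0, 0, -1.1]
[-0.0021, -0.0005, 0.0006, 0, 0, -2.1]
[-0.003, -0.0008, 0.0006, 0, 0, -3.1]
[-0.0039, -0.0011, 0.0006, 0, 0, -4.1]
```

View pics/t4.png

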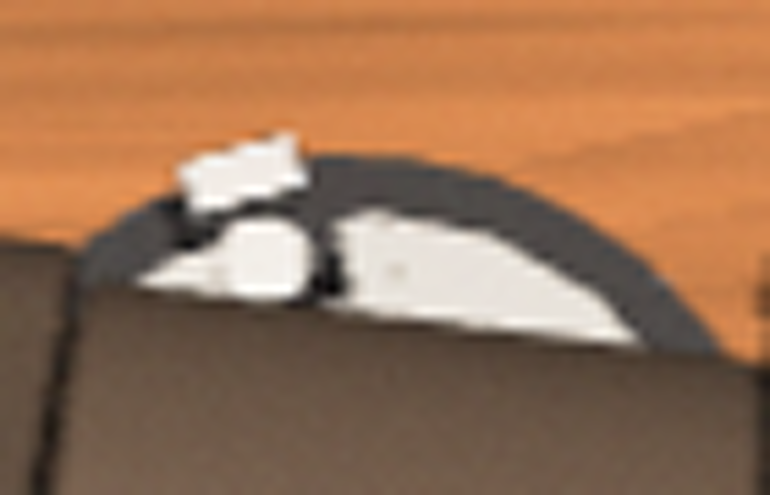

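The pin is visible as a circle at (268,258) in the notch, with the notch's right edge at x≈340. About 2 mm (1.7°) more is needed.

Emit:
step_arm --pt "-0.001 -0.0002 0 0 0 -1" --pt "-0.0019 -0.0004 0 0 0 -1.8" --pt "-0.0019 -0.0004 0 0 0 -1.8" --pt "-0.0019 -0.0004 0 0 0 -1.8"

```text
clock: 6.37
tool_pos: [484.9, -41.6, 145.4]
tool_rot: [[-0.239, 0.971, -0.0], [0.971, 0.239, 0.0], [0.0, -0.0, -1.0]]
wrist_force: [-2.0, 0.8, 1.4]
opening: -0.4
grip_force: 0.8
```

```bash
python3 - <<'E'
from h import *
c=cam('top');cv2.imwrite('pics/t5.png',cv2.resize(cv2.cvtColor(c['pixels'],cv2.COLOR_RGB2BGR)[215:240,300:340],None,fx=20,fy=20,interpolation=cv2.INTER_CUBIC))
arc([194,195,196])
E
```

```text
t 6.42 pos [484.9 -41.6 145.4] yaw 13.8 q6 -0.39 F [-0.2  0.3  1.9] open -0.003541972273295903 Rz [-1.e-04  0.e+00 -1.e+00]
[-0.0002, 0.0002, 0.0004, 0, 0, -0.2]
[-0.0011, -0.0002, 0.0004, 0, 0, -1.2]
[-0.002, -0.0005, 0.0004, 0, 0, -2.2]
```

View pics/t5.png

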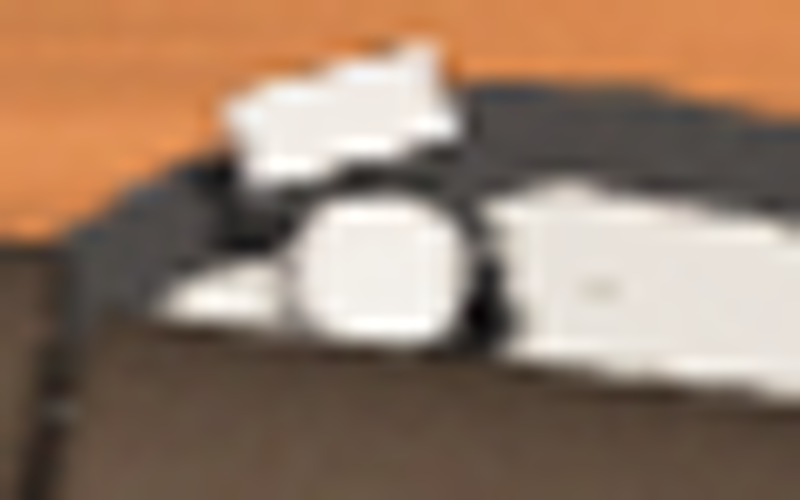

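The pin spans x 298–468 and the notch edges are at ≈283 and ≈500. That leaves it about 1 mm off centre and within tolerance, so I'll nudge it 0.7 mm more.

Emit:
step_arm --pt "-0.0004 0 0 0 0 -0.4" --pt "-0.0008 -0.0001 0 0 0 -0.8" --pt "-0.0008 -0.0001 0 0 0 -0.8" --pt "-0.0008 -0.0001 0 0 0 -0.8"

```text
clock: 6.75
tool_pos: [484.9, -42.4, 145.4]
tool_rot: [[-0.253, 0.967, -0.0], [0.967, 0.253, 0.0], [0.0, -0.0, -1.0]]
wrist_force: [-1.4, 1.7, 0.9]
opening: 0.2
grip_force: 1.0
```

```bash
python3 - <<'E'
from h import *
c=cam('top');cv2.imwrite('pics/t6.png',cv2.resize(cv2.cvtColor(c['pixels'],cv2.COLOR_RGB2BGR)[215:240,300:340],None,fx=20,fy=20,interpolation=cv2.INTER_CUBIC))
s,R,a=cur();x=R[:2,0]; b=s['tool_pos'][:2]+8*x
rows([(*b,146,a),(*b,180,a),(*C,180,a),(*C,150,a)])
E
```

```text
t 6.8 pos [484.9 -42.4 145.3] yaw 14.7 q6 -0.41 F [-0.8  1.7  0.9] open 0.004526082922749474 Rz [-2.e-04  0.e+00 -1.e+00]
[0.008, 0.0, -0.0007, 0, 0, 0.0]
[0.008, 0.0, -0.0347, 0, 0, 0.0]
[-0.021, 0.0501, -0.0347, 0, 0, 0.0]
[-0.021, 0.0501, -0.0047, 0, 0, 0.0]
```

View pics/t6.png

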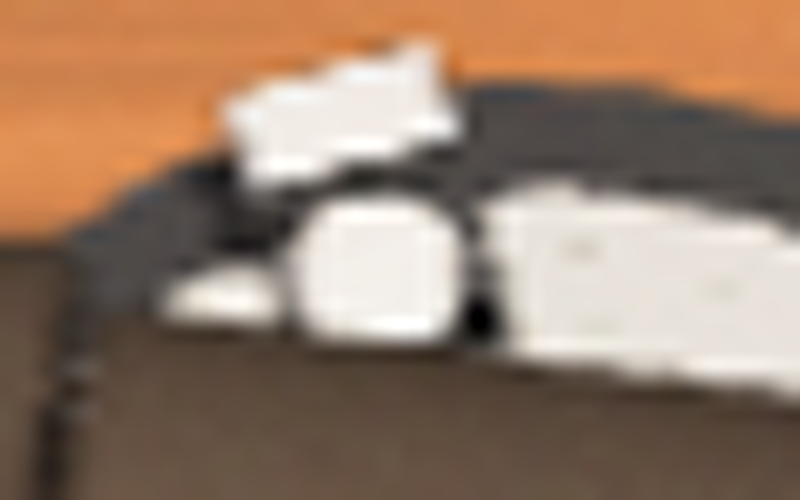

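It is now nearly centred, so I'll back off, raise the tool and move over the cap.

Emit:
step_arm --pt "0.004 0 0 0 0 0" --pt "0.008 0 -0.001 0 0 0" --pt "0.008 0 -0.015 0 0 0" --pt "0.008 0 -0.035 0 0 0" --pt "0 0.015 -0.035 0 0 0" --pt "-0.01 0.03 -0.035 0 0 0" --pt "-0.021 0.05 -0.035 0 0 0" --pt "-0.021 0.05 -0.02 0 0 0" --pt "-0.021 0.05 -0.007 0 0 0" --pt "-0.021 0.05 -0.005 0 0 0"

```text
clock: 7.63
tool_pos: [537.8, -49.7, 148.7]
tool_rot: [[-0.253, 0.967, -0.002], [0.967, 0.253, 0.0], [0.001, -0.002, -1.0]]
wrist_force: [-0.8, -0.1, -0.3]
opening: -0.2
grip_force: 0.0
```

Emit:
step_arm --pt "0 0 0.002 0 0 0" --pt "0 0 0.004 0 0 0" --pt "0 0 0.006 0 0 0" --pt "0 0 0.008 0 0 0" --pt "0 0 0.008 0 0 0" --pt "0 0 0.008 0 0 0"

```text
clock: 8.13
tool_pos: [539.0, -50.0, 143.0]
tool_rot: [[-0.253, 0.967, 0.001], [0.967, 0.253, -0.0], [-0.0, 0.001, -1.0]]
wrist_force: [-0.3, -0.3, 0.8]
opening: 0.4
grip_force: 0.0
```

Emit:
step_arm --pt "0 0 0.001 0 0 0" --pt "0 0 0.002 0 0 0" --pt "0 0 0.003 0 0 0" --pt "0 0 0.004 0 0 0" --pt "0 0 0.005 0 0 0" --pt "0 0 0.006 0 0 0"

```text
clock: 8.63
tool_pos: [539.0, -50.0, 137.0]
tool_rot: [[-0.253, 0.967, 0.001], [0.967, 0.253, -0.0], [-0.0, 0.001, -1.0]]
wrist_force: [-1.5, 1.1, 7.2]
opening: 0.1
grip_force: 3.9
```

Emit:
step_arm --pt "0 0 0.001 0 0 0" --pt "0 0 0.002 0 0 0" --pt "0 0 0.003 0 0 0" --pt "0 0 0.0035 0 0 0" --pt "0 0 0.0035 0 0 0"

```text
clock: 9.05
tool_pos: [539.0, -50.1, 133.9]
tool_rot: [[-0.253, 0.967, 0.001], [0.967, 0.253, -0.0], [-0.0, 0.001, -1.0]]
wrist_force: [-3.0, 1.2, 14.2]
opening: -0.1
grip_force: 7.0
```

Force is rising at z = 134, so I'll press a little more to confirm it is home.

Emit:
step_arm --pt "0 0 0.0005 0 0 0" --pt "0 0 0.001 0 0 0" --pt "0 0 0.001 0 0 0"

```text
clock: 9.3
tool_pos: [539.1, -50.0, 133.7]
tool_rot: [[-0.253, 0.967, 0.002], [0.967, 0.253, -0.0], [-0.001, 0.001, -1.0]]
wrist_force: [-7.7, 1.9, 29.6]
opening: -0.2
grip_force: 15.2
```

The lid is against a hard stop at 133.7 (12 mm down). I'll retreat straight up, then back out of the view.

Emit:
step_arm --pt "0 0 -0.003 0 0 0" --pt "0 0 -0.02 0 0 0" --pt "0 0 -0.05 0 0 0" --pt "0 0 -0.09 0 0 0" --pt "0 0 -0.12 0 0 0" --pt "0.04 0 -0.12 0 0 0" --pt "0.08 0 -0.12 0 0 0" --pt "0.12 0 -0.12 0 0 0" --pt "0.16 0 -0.12 0 0 0" --pt "0.2 0 -0.12 0 0 0"

```text
clock: 10.13
tool_pos: [487.3, 145.0, 252.4]
tool_rot: [[-0.253, 0.968, 0.001], [0.968, 0.253, 0.0], [-0.0, 0.001, -1.0]]
wrist_force: [1.4, 0.6, -0.1]
opening: 0.3
grip_force: 0.0
```

```bash
python3 - <<'E'
from h import *
c=cam('scene');p=cv2.cvtColor(c['pixels'],cv2.COLOR_RGB2BGR)[200:320,200:365]
cv2.imwrite('pics/s7.png',cv2.resize(p,None,fx=4.8,fy=4.8,interpolation=cv2.INTER_CUBIC))
rows([])
E
```

```text
t 10.18 pos [485.5 150.7 252.3] yaw 14.7 q6 -0.02 F [-2.9  6.1  0.3] open -0.1351974677641326 Rz [-0.      0.0024 -1.    ]
```

View pics/s7.png

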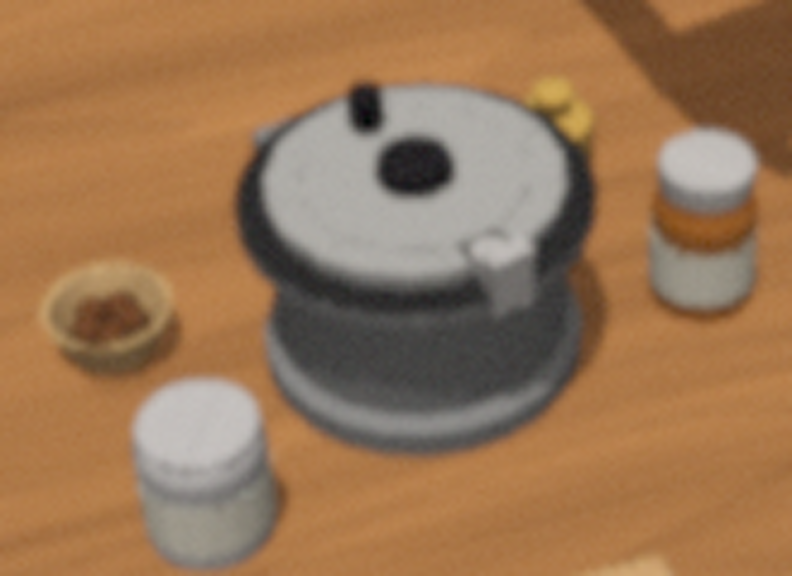

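The lid sits down on the rim with its notch behind the lug at (500,245), and the stub is at (366,108). The jar, tin, bowl and weight in view are undisturbed.

```bash
python3 -c "
from h import *
print(order.job_done())"
```

```text
the job is handed in; nothing more can be done
None
```

The lid is turned with its notch over the pin and pressed down 12 mm to a hard stop, the hand is clear, and the job was handed in about 10 s into the 51 s limit; no verdict came back.

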